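Dispense one wooden plug and push it into the V-stop

TASK

Press the red plunger of the plug feeder all the way down and let it spring back up, so that one single wooden plug comes out of the slot. Then, without gripping or lifting it, push that plug across the bench with the fingertips into the blue V-shaped stop until it sits against both cheeks. The other two plugs must stay in the feeder, and everything else on the bench stays where it is.

Things in the scene. Friction and masses are not known exactly. Their poses are not given: they have to be found in the camera images.
- feeder: Plug feeder screwed to the bench: plywood box 68 mm wide, 62 mm high (feet 104 mm wide, 4 mm high), open above the plugs. Origin on the bench under the centre of the plug stack; x points horizontally out of the outlet slot, z up. The box runs from x = -110 to +32 mm; the slot in its front is 23 mm high, 50 mm wide, down to the bare bench.
- feeder_outlet (a point): Point on the bench where the centre of a plug comes to lie (to within about 5 mm) after a full press: 68.5 mm from the feeder's origin along the feeder's x axis.
- plunger_top (a point): Centre of the top of the red round plunger cap (34 mm diameter, 9 mm thick), on top of the feeder near its rear end (65 mm behind the origin). Top at 92 mm above the bench when up, 70 mm when pressed fully down.
- plunger (a joint): Plunger travel in m: 0 up, 0.022 fully down on its hard stop; 3 N to start, 6 N at the bottom; springs back by itself. It drives a hidden slide 3.43 times as far, which pushes the lowest plug out of the slot along the feeder's x; as it returns the other plugs drop by one. Another full press would push out another plug.
- plug_bottom: Lowest plug of the stack, the one that comes out: a wooden disc 46 mm in diameter, 20 mm high, about 30 g. Origin at the centre of its underside, z up through the disc.
- plug_middle: Second plug of the stack, same size; origin at the centre of its underside, 20 mm above the bench at the start, on the bench after one plug has come out. Stays in the feeder.
- plug_top: Top plug of the stack, same size; origin at the centre of its underside, 40 mm above the bench at the start, 20 mm after one plug has come out. Stays in the feeder.
- v_stop: V-shaped stop fixed to the bench: two blue-painted bars 50 mm long, 18 mm thick, 16 mm high, inner faces 50 degrees either side of the x axis. Opens to its +x (roughly to the robot's left), mouth 72 mm wide at x = 0, apex at x = -30 mm. Origin on the bench where the centre of a seated plug lies, so a seated plug sticks out of the V by 23 mm.
- v_seat (a point): Same point as the V-stop's origin: where the centre of the plug's underside lies when it touches both cheeks.
- enamel_mug: White enamel mug with blue rim, 82x109x74 mm, bystander. Origin at the centre of its underside.
- wax_tin: Round yellow-brown wax tin, 67 mm diameter, 36 mm high, bystander. Origin at the centre of its underside.
- perch_blank: Pale wooden block 50x95x28 mm, bystander. Origin at the centre of its underside, y along its length.
- pliers: Blue-handled pliers lying flat, 62x171x14 mm, bystander. Origin at the centre of the underside, y along their length.
There are look-alikes about, which are no part of the job. Of the things that look like the plug_top, the smallest one is meant.

How it is judged:
By the outcome, as a careful person would: the job done as asked, in the order asked, and still so for the second after the job is handed in, with the robot touching nothing.
It also fails if it takes over 58 s, if anything falls off the work surface, if the arm or the gripper's body presses on something with over 40 N, if the wrist force passes 120 N, or if a joint passes its speed limit or range.

ROBOT

A 6-joint arm with a two-finger parallel gripper is mounted at the origin on a cart in front of the work surface, level with it; the furniture and walls round the work are solid. World frame = base frame: x ahead of the robot, y to its left, z up, the work surface at z = 0. Lengths are in mm, angles in rad, forces in N, time in s.
With the tool pointing down it reaches from about 350 to 925 mm from the base axis. Payload 6.4 kg.
Tool frame: the origin (TCP) lies between the finger pads; the fingertips stand 25 mm ahead of it and the grasp point (between the pads) lies 6 mm ahead of it; y points along the fingers, x is the direction in which the jaws open and shut, and the axes are right-handed (so a half turn about y gives the same grasp; the last joint's range is limited). The gripper opens to 94 mm and grips with 3 to 60 N. Pads are 16 mm wide; open, the fingers measure 119 mm over their backs; the gripper's body (75 mm by 177 mm) begins 78 mm behind the grasp point.
Start: joints at [-1.448, 0.245, 1.558, -0, 1.339, -0.174], TCP at [190.105, -621.59, 230.455] pointing down, gripper open.
Joint ranges: [-3.13, 3.13], [-1.02, 2.26], [0.13, 2.54], [-0.95, 4.09], [0.21, 2.88], [-2.74, 2.74]. Speed limits (rad/s): [2.57, 2.57, 3.14, 3.14, 3.14, 3.14].

INTERFACE

Orientations are given as a rotation vector (axis times angle).
In Python, from workcell import robot, grab_frame, masks_of gives the robot as it stands. Calls block until the motion is done:
- robot.movep(position, orientation): joint-space move of the TCP to a pose.
- robot.move_l(position, orientation=None, max_speed=150, stop_force=None): straight line of the TCP; orientation=None keeps the orientation; max_speed is the mean speed in mm/s. With stop_force (N) it stops when the force on the tool has changed by that much, and returns True; else False.
- robot.goto_joints(angles): joint-space move.
- robot.set_gripper(opening, strength=None): opening from 0.0 (shut) to 1.0 (fully open); strength is the grip in N (None keeps the last); returns when the fingers have stopped.
- robot.wait(seconds).
- robot.solve_ik(position, orientation): joint angles nearest the present ones, or None.
- robot.observe(): the state.
- grab_frame(name): name is "scene" or "top"; returns a dict with "frame" (384x512x3 uint8, blue, green, red), "vertical_fov" (degrees; the focal length in pixels is half the picture's height over the tangent of half this angle, whatever the lens; pixels are square), "cx", "cy" (the principal point, pixels), "position" and "orientation" of the camera in the world. Camera axes: x right, y up, looking along -z (the intrinsics and any distortion apply to the point x, -y, -z); pixel columns grow to the right and rows downward; lengths in mm; the calibration is good to about 2 mm. A picture is of the moment at which its call begins. There is no depth.
A pose or a line that the arm cannot do raises robot.PlanningError and nothing moves.
- robot.sign_off(): hands the job in, once; it reports no verdict.
Trained networks look in a picture, given as the dict that the camera call returned (one of the last four; its "shot" number tells which), for a name from the list of things; names that differ only in an ending like _2 or _b are one class to them, and where a whole thing is asked for, a point or a joint stands for the part that bears it (a point fixed in the world has none). Each returns a list of dicts, best first, with "conf" (0 to 1); they miss things now and then, are a little off and sometimes report something else, mostly with a low value. They report only what shows in the picture. A call takes as long as a camera call. They do not tell look-alikes from the thing itself.
- masks_of(picture, thing): "region" (384x512 bool, what is visible of it) and "pixel" ([column, row] in pixels, amid what is visible of it).
The state is a dict: "t": time; "joint_positions": joint angles; "qd": joint speeds; "joint_torque": joint torques, N m; "tcp_pos": TCP position; "orientation": TCP orientation; "force": force on the tool from outside, world axes, zero at the start; "wrist_torque": the same for the moment, N m; "opening": opening from 0.0 (shut) to 1.0 (fully open).
Only numpy, scipy, OpenCV 4.12 (cv2) and the standard library are available. Lean on these libraries where they do the work, as an engineer would, in place of code of your own. Each camera call takes 0.05 s, during which the arm holds its last target. There are 200 camera calls.

## Working session

There is one attempt and no reset: what is moved stays moved. The work goes in short steps, each a Python script; the robot and the scene stay as the last script left them, time stands still between calls to the robot, and variables do not carry over. Pictures are saved under pics/ and viewed, on a budget of 10 in all, crops included, one or two more only if the job needs it, and the job is handed in when it is done.

```bash
ls; mkdir -p pics; cat > h.py <<'E'
import numpy as np, cv2
from scipy.spatial.transform import Rotation as R
from workcell import robot, grab_frame, masks_of
def K(p):
    h,w=p["frame"].shape[:2]; f=h/2/np.tan(np.radians(p["vertical_fov"])/2)
    return np.array([[f,0,p["cx"]],[0,f,p["cy"]],[0,0,1.]])
def dist(p):
    d=p.get("distortion"); return None if d is None else np.asarray(d,float)
def rot(p):
    o=np.asarray(p["orientation"],float)
    return o if o.shape==(3,3) else R.from_rotvec(o).as_matrix()
def ray(p,uv):
    n=cv2.undistortPoints(np.array(uv,float).reshape(-1,1,2),K(p),dist(p))[:,0]
    return (rot(p)@np.c_[n[:,0],-n[:,1],-np.ones(len(n))].T).T
def onz(p,uv,z):
    r=ray(p,uv); c=np.asarray(p["position"],float); return c+r*((z-c[2])/r[:,2])[:,None]
def proj(p,X):
    c=(np.atleast_2d(X)-np.asarray(p["position"],float))@rot(p)
    q=c*[1,-1,-1]
    return cv2.projectPoints(q.reshape(-1,1,3),np.zeros(3),np.zeros(3),K(p),dist(p))[0][:,0]
E
python3 - <<'E'
from h import *
for n in("scene","top"):
    p=grab_frame(n); print(n,{k:v for k,v in p.items() if k!="frame"})
    f=p["frame"]
    cv2.imwrite(f"pics/{n}0.png",cv2.resize(f,(800,600),interpolation=cv2.INTER_CUBIC))
    for t in ["feeder","plunger_top","plug_top","plug_bottom","v_stop","enamel_mug","wax_tin","perch_blank","pliers"]:
        print(t,[(round(m["conf"],2),np.round(m["pixel"]).tolist(),int(m["region"].sum()),np.round(onz(p,m["pixel"],0)[0][:2]).tolist()) for m in masks_of(p,t)[:5]])
o=robot.observe(); print(o)
E
```

```text
pics
scene {'vertical_fov': 54.45995591386549, 'cx': 256.13775414049843, 'cy': 188.95339388501154, 'position': array([ 87.46481952, 907.9326604 , 514.49819908]), 'orientation': array([ 0.38687975, -1.31562159, -2.2701786 ]), 'shot': 1}
feeder [(0.73, [208.0, 218.0], 2388, [596.0, 333.0])]
plunger_top [(0.68, [196.0, 190.0], 154, [712.0, 244.0])]
plug_top [(0.92, [318.0, 226.0], 523, [354.0, 219.0]), (0.79, [236.0, 194.0], 307, [604.0, 206.0]), (0.69, [225.0, 210.0], 189, [581.0, 286.0])]
plug_bottom [(0.37, [206.0, 216.0], 2359, [603.0, 331.0])]
v_stop [(0.93, [277.0, 210.0], 333, [471.0, 212.0])]
enamel_mug [(0.72, [149.0, 241.0], 1839, [648.0, 476.0]), (0.61, [279.0, 212.0], 384, [463.0, 216.0])]
wax_tin [(0.88, [185.0, 281.0], 1185, [495.0, 529.0])]
perch_blank [(0.83, [293.0, 268.0], 1234, [337.0, 382.0])]
pliers [(0.78, [268.0, 177.0], 348, [581.0, 70.0])]
top {'vertical_fov': 42.639601620419214, 'cx': 250.0677286294555, 'cy': 182.7612983731177, 'position': array([ 294.05863773,  309.71724333, 1229.38884905]), 'orientation': array([ 0.09782027, -0.13212421, -1.55123517]), 'shot'
[... 641 characters left out ...]
0.74, [334.0, 150.0], 680, [564.0, 71.0])]
{'t': 1.0, 'joint_positions': array([-1.44807957e+00,  2.45097756e-01,  1.55784797e+00,  1.70142373e-05,
        1.33870218e+00, -1.74106281e-01]), 'qd': array([ 0.00021564, -0.00020016,  0.0018831 , -0.00151307,  0.0004114 ,
       -0.00024031]), 'joint_torque': array([ 1.40600554e-03, -4.15834236e+01, -3.14883149e+01,  6.86619943e-02,
        2.88240291e-02, -1.93654432e-05]), 'tcp_pos': array([ 190.11895209, -621.56374268,  230.43086593]), 'orientation': array([-1.33506487,  0.9878324 , -0.98778914]), 'force': array([0.12759332, 0.07418821, 0.28201583]), 'wrist_torque': array([-0.04242704, -0.0070455 , -0.00559445]), 'opening': 1.005903599715985}
```

View pics/scene0.png

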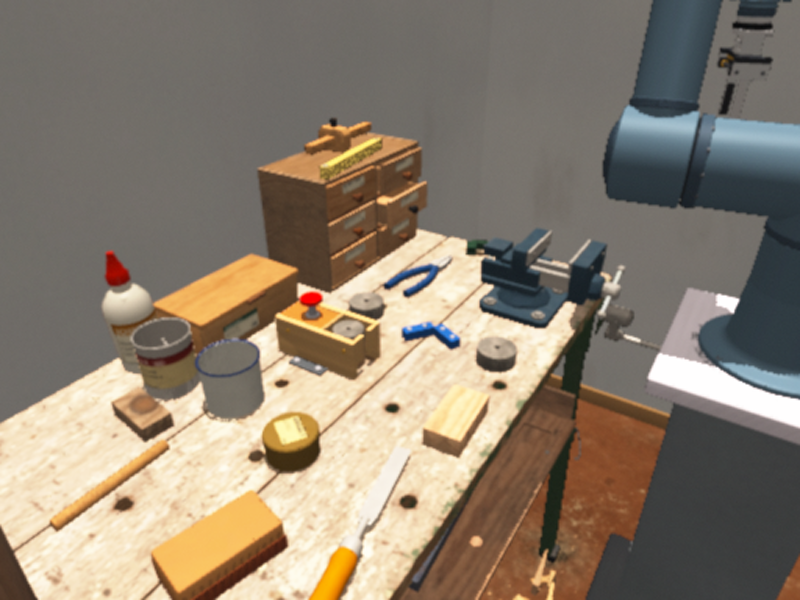

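View pics/top0.png

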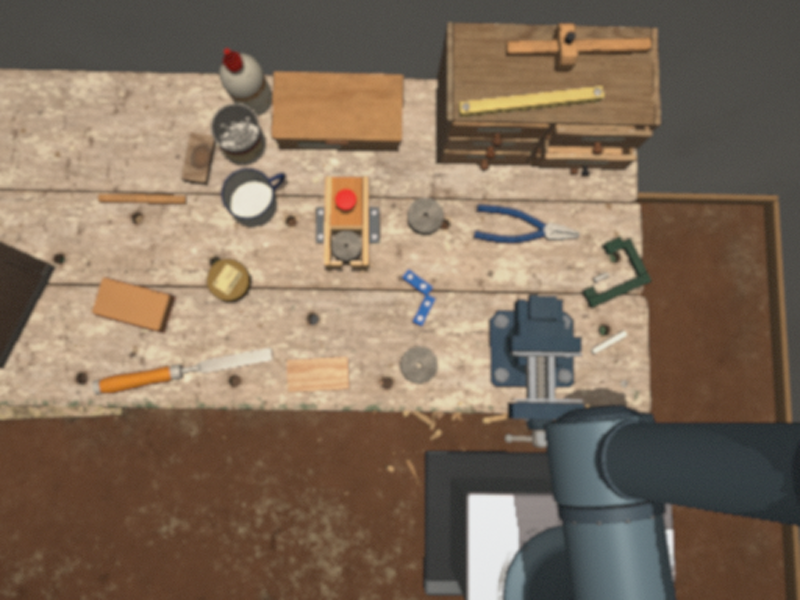

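```bash
cat >> h.py <<'E'
from scipy.optimize import minimize
from itertools import product
def box(x0,x1,y0,y1,z0,z1): return np.array(list(product((x0,x1),(y0,y1),(z0,z1))),float)
def disc(x,z0,z1,r):
    a=np.linspace(0,2*np.pi,32,False); return np.vstack([np.c_[x+r*np.cos(a),r*np.sin(a),0*a+z] for z in(z0,z1)])
FEED=[box(-110,32,-34,34,0,62)]
CAP=[disc(-65,83,92,17)]
def bar(s):
    d=np.array([np.cos(np.radians(50)),s*np.sin(np.radians(50))]); n=np.array([-d[1]*s,d[0]*s])*1.0
    n=np.array([-np.sin(np.radians(50)),s*np.cos(np.radians(50))]); a=np.array([-30,0.])
    q=np.array([a,a+50*d,a+50*d+18*n,a+18*n]); return np.vstack([np.c_[q,0*q[:,:1]+z] for z in(0,16)])
VST=[bar(1),bar(-1)]
def place(P,pose):
    c,s=np.cos(pose[2]),np.sin(pose[2]); return np.c_[P[:,0]*c-P[:,1]*s+pose[0],P[:,0]*s+P[:,1]*c+pose[1],P[:,2]]
S=4
def render(p,parts,pose):
    h,w=p["frame"].shape[:2]; m=np.zeros((h*S,w*S),np.uint8)
    for P in parts:
        q=cv2.convexHull(((proj(p,place(P,pose))+.5)*S).astype(np.int32)); cv2.fillPoly(m,[q],1)
    return m
def fit(data,pose0):   # data: list of (picture, bool mask, parts)
    big=[cv2.resize(m.astype(np.uint8),None,fx=S,fy=S,interpolation=cv2.INTER_NEAREST) for _,m,_ in data]
    def cost(v):
        c=0
        for (p,_,parts),b in zip(data,big):
            r=render(p,parts,[v[0],v[1],v[2]/50]); c+=1-(r&b).sum()/max(1,(r|b).sum())
        return c
    v=np.array([pose0[0],pose0[1],pose0[2]*50]); 
    for st in(12,4):
        o=minimize(cost,v,method="Nelder-Mead",options=dict(initial_simplex=np.vstack([v,v+st*np.eye(3)]),xatol=.1,fatol=1e-4)); v=o.x
    return np.array([v[0],v[1],v[2]/50]),o.fun
def colour(p,kind,uv,r):
    h=cv2.cvtColor(p["frame"],cv2.COLOR_BGR2HSV).astype(int); H,Sa,V=h[...,0],h[...,1],h[...,2]
    m=((H>100)&(H<130)&(Sa>130)&(V>60)) if kind=="blue" else (((H<6)|(H>174))&(Sa>150)&(V>60))
    yy,xx=np.mgrid[:m.shape[0],:m.shape[1]]
    return m&(np.hypot(xx-uv[0],yy-uv[1])<r)
E
python3 - <<'E'
from h import *
s=grab_frame("scene"); t=grab_frame("top")
o=robot.observe(); print(R.from_rotvec(o["orientation"]).as_matrix().round(2).tolist())
bt=colour(t,"blue",(268,190),22); bs=colour(s,"blue",(276,213),25)
rt=colour(t,"red",(221,128),12); rs=colour(s,"red",(199,191),12)
print(bt.sum(),bs.sum(),rt.sum(),rs.sum())
for d in([(t,bt,VST)],[(s,bs,VST)],[(t,bt,VST),(s,bs,VST)]): V=fit(d,[474,235,1.57]); print("V",V)
V=V[0]
ms=masks_of(s,"feeder")[0]["region"]; mt=masks_of(t,"feeder")[0]["region"]
for m,p,z in((rt,t,92),(rs,s,90)):
    yy,xx=np.nonzero(m); print("cap",onz(p,[xx.mean(),yy.mean()],z))
FP=FEED+[disc(-65,62,92,10)]+CAP
F0=[555,355,np.pi]
for d in([(t,mt,FP),(t,rt,CAP)],[(t,rt,CAP),(s,rs,CAP)],[(t,mt,FP),(s,ms,FP),(t,rt,CAP),(s,rs,CAP)]): F=fit(d,F0); print("F",F)
F=F[0]
np.savez("fit.npz",V=V,F=F)
# plug top candidates: dark top circle area, diameter
for p in(t,s):
    for m in masks_of(p,"plug_top"):
        c=m["pixel"]; print(np.round(c),onz(p,c,60)[0].round(0),onz(p,c,20)[0].round(0),m["region"].sum())
def ov(p,c,r,k):
    im=cv2.resize(p["frame"],None,fx=S,fy=S,interpolation=cv2.INTER_CUBIC)
    for parts,pose,col in((FEED,F,(0,255,0)),(CAP,F,(255,255,0)),([disc(0,59.9,60,23)],F,(255,0,255)),(VST,V,(0,255,255)),([disc(0,0,.1,23)],V,(0,0,255)),([disc(68.5,0,.1,23)],F,(0,0,255))):
        for P in parts: cv2.drawContours(im,cv2.findContours(render(p,[P],pose),0,1)[0],-1,col,1)
    x,y=c; return im[(y-r)*S:(y+r)*S,(x-r)*S:(x+r)*S]
cv2.imwrite("pics/fit.png",np.hstack([cv2.resize(ov(t,(240,155),48,1),(400,400)),cv2.resize(ov(s,(235,208),55,1),(400,400))]))
E
```

```text
[[0.29, 0.0, 0.96], [-0.96, -0.0, 0.29], [0.0, -1.0, 0.0]]
81 228 135 100
V (array([452.12547065, 258.55653558,   1.49306766]), np.float64(0.7712092130518234))
V (array([454.36287598, 256.5793309 ,   1.72411919]), np.float64(0.40418574231523874))
V (array([455.92463266, 257.72725221,   1.72670205]), np.float64(1.1545938185505997))
cap [[593.40285269 357.27565743  92.        ]]
cap [[593.63718485 360.54069005  90.        ]]
F (array([530.02206004, 356.23847613,   3.15417238]), np.float64(0.5776991926468954))
F (array([531.72903681, 366.24882132,   3.00428506]), np.float64(0.5252695220421575))
F (array([530.16844333, 356.25870123,   3.15531394]), np.float64(1.080526327525594))
[268. 235.] [342. 241.  60.] [344. 239.  20.] 412
[273. 136.] [584. 231.  60.] [594. 228.  20.] 433
[222. 159.] [524. 354.  60.] [532. 356.  20.] 297
[319. 223.] [325. 291.  60.] [346. 236.  20.] 495
[235. 197.] [536. 300.  60.] [576. 246.  20.] 330
[223. 207.] [534. 349.  60.] [573. 300.  20.] 202
```

View pics/fit.png

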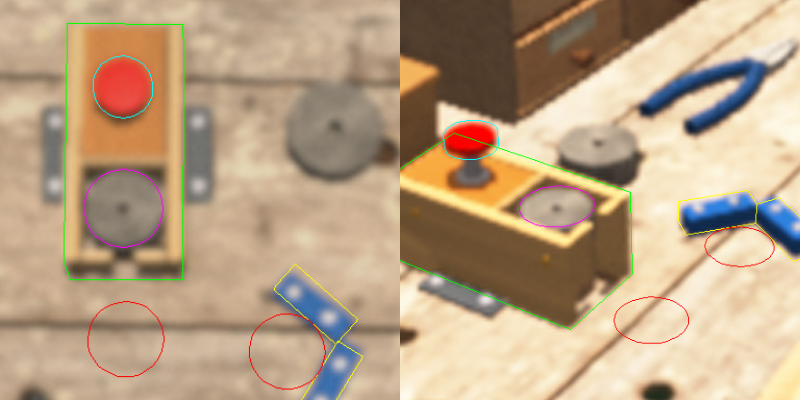

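```bash
cat >> h.py <<'E'
def down(th):  # tool x at world azimuth th, y down
    x=np.array([np.cos(th),np.sin(th),0]); y=np.array([0,0,-1.]); return R.from_matrix(np.c_[x,y,np.cross(x,y)]).as_rotvec()
E
python3 - <<'E'
from h import *
d=np.load("fit.npz"); F=d["F"]
P=place(np.array([[-65,0,0.]]),F)[0]; P=(P+[593.5,358.5,0])/2; print("press",P)
for th in (F[2],F[2]-np.pi):
    q=robot.solve_ik([P[0],P[1],150],down(th)); print(th,None if q is None else np.round(q,2))
    q2=robot.solve_ik([457,390,60],down(th)); print(None if q2 is None else np.round(q2,2))
    if q is not None and abs(q[5])<2 and q2 is not None: best=th
th=best
robot.set_gripper(0.0,20)
robot.movep([400,0,350],down(th)); print(robot.observe()["t"])
robot.movep([480,300,300],down(th))
robot.movep([P[0],P[1],135],down(th)); o=robot.observe(); print(o["t"],o["tcp_pos"],o["force"],o["opening"])
r=robot.move_l([P[0],P[1],93],max_speed=40,stop_force=15); o=robot.observe(); print(r,o["tcp_pos"],o["force"],o["t"])
robot.wait(0.3); o=robot.observe(); print(o["tcp_pos"],o["force"])
robot.move_l([P[0],P[1],135],max_speed=60); 
robot.movep([480,480,300],down(th)); print(robot.observe()["t"])
s=grab_frame("scene"); t=grab_frame("top")
import pickle; pickle.dump((s,t),open("a.pkl","wb"))
for p in(t,s):
    for m in masks_of(p,"plug_top"):
        c=m["pixel"]; print(np.round(c),onz(p,c,10)[0].round(0),m["region"].sum(),m["conf"])
cv2.imwrite("pics/after.png",np.hstack([cv2.resize(t["frame"][100:220,180:300],(400,400),interpolation=2),cv2.resize(s["frame"][150:270,170:290],(400,400),interpolation=2)]))
E
```

```text
press [594.33116227 357.82527856   0.        ]
3.1553139440809 None
[ 0.52  0.34  1.78  0.    1.02 -2.64]
0.013721290491107041 [0.38 0.42 1.49 0.   1.23 0.37]
[0.52 0.34 1.78 0.   1.02 0.5 ]
5.0917
7.1417 [595.11942906 357.35536086 136.73578936] [ 0.47387796  0.17554479 -0.46491816] 0.004895872611782951
True [594.39753283 357.94947649  95.52424859] [-1.97160136 -0.79956634  5.46472808] 8.125
[594.4397231  357.94229114  95.55273391] [-0.78503277 -0.60606733  5.30041494]
10.175
[267. 233.] [351. 241.  10.] 461 0.72
[222. 160.] [531. 355.  10.] 256 0.65
[318. 226.] [348. 236.  10.] 555 0.72
[233. 196.] [596. 228.  10.] 382 0.62
[223. 213.] [567. 309.  10.] 30 0.49
```

View pics/after.png

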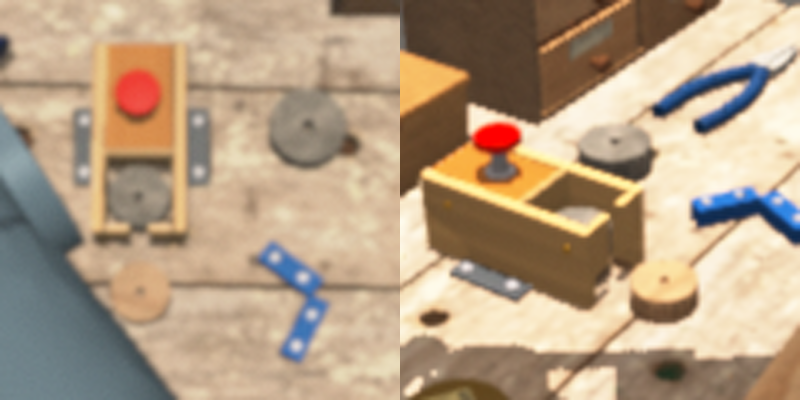

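```bash
python3 - <<'E'
from h import *
import pickle; s,t=pickle.load(open("a.pkl","rb"))
F=np.load("fit.npz")["F"]; print("exp",place(np.array([[68.5,0,0.]]),F))
print(onz(t,[221.7-.5,187-.5],20),onz(s,[249.5-.5,233.1-.5],20))
def bl(p,uv,r):
    f=p["frame"].astype(int); m=((f[...,0]-f[...,2])>25); yy,xx=np.mgrid[:384,:512]
    m=(m&(np.hypot(xx-uv[0],yy-uv[1])<r)).astype(np.uint8)
    return cv2.morphologyEx(m,cv2.MORPH_CLOSE,np.ones((3,3))).astype(bool)
bt=bl(t,(268,190),22); bs=bl(s,(276,213),25); print(bt.sum(),bs.sum())
for d in([(t,bt,VST)],[(s,bs,VST)],[(t,bt,VST),(s,bs,VST)]): V=fit(d,[455,257,1.65]); print("V",V)
V=V[0]; np.savez("fit.npz",F=F,V=V)
def ov(p,c,r):
    im=cv2.resize(p["frame"],None,fx=S,fy=S,interpolation=cv2.INTER_CUBIC)
    for parts,pose,col in(([disc(68.5,0,20,23)],F,(255,0,255)),(VST,V,(0,255,255)),([disc(0,0,.1,23)],V,(0,0,255))):
        for P in parts: cv2.drawContours(im,cv2.findContours(render(p,[P],pose),0,1)[0],-1,col,1)
    x,y=c; return cv2.resize(im[(y-r)*S:(y+r)*S,(x-r)*S:(x+r)*S],(400,400))
cv2.imwrite("pics/fit2.png",np.hstack([ov(t,(248,185),40),ov(s,(262,215),40)]))
E
```

```text
exp [[461.67489161 355.31882233   0.        ]]
[[462.37962783 355.96490568  20.        ]] [[462.12694634 352.90227461  20.        ]]
271 308
V (array([453.72036161, 258.2533603 ,   1.8038366 ]), np.float64(0.22147273749297358))
V (array([455.90656272, 255.65799817,   1.78341746]), np.float64(0.20648824006488242))
V (array([453.65441228, 257.96844356,   1.7843111 ]), np.float64(0.45010225486307887))
```

View pics/fit2.png

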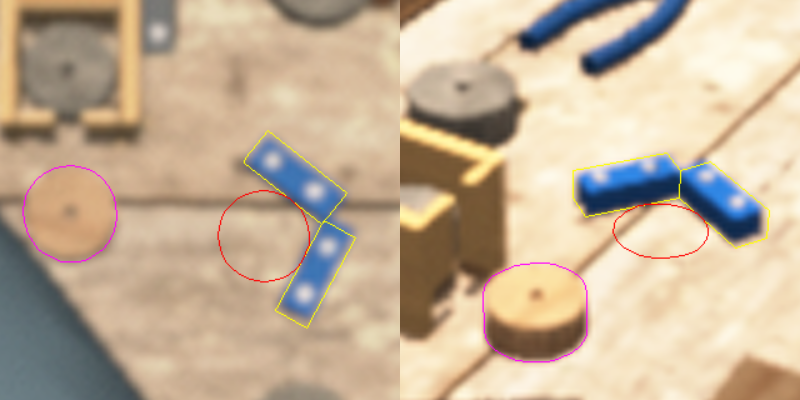

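```bash
python3 - <<'E'
from h import *
V=np.array([454,257.5,1.784]); ax=np.array([np.cos(V[2]),np.sin(V[2])]); o=down(V[2]-np.pi/2)
plug=np.array([462,355.3]); G=lambda c,d,z=32:[*(np.asarray(c)+d*ax),z]
robot.set_gripper(0.30,20); print(robot.observe()["opening"])
robot.movep(G(plug,50,110),o)
robot.move_l(G(plug,50),max_speed=80)
robot.wait(.2); b=robot.observe(); print(b["tcp_pos"],b["t"])
print(robot.move_l(G(plug,28),max_speed=60,stop_force=15))
print(robot.move_l(G(V[:2]+12*ax,26.5),max_speed=50,stop_force=15))
r=robot.move_l(G(V[:2],21.5),max_speed=15,stop_force=4); b=robot.observe()
print(r,b["tcp_pos"],b["force"],b["t"],"dist along axis",(b["tcp_pos"][:2]-V[:2])@ax)
robot.wait(.2)
robot.move_l(G(V[:2],60),max_speed=60)
robot.move_l(G(V[:2],60,150),max_speed=120)
robot.movep([440,420,300],o); print(robot.observe()["t"])
t=grab_frame("top"); s=grab_frame("scene")
def ov(p,c,r):
    im=cv2.resize(p["frame"],None,fx=S,fy=S,interpolation=cv2.INTER_CUBIC)
    for parts,col in ((VST,(0,255,255)),([disc(0,0,20,23)],(0,0,255))):
        for P in parts: cv2.drawContours(im,cv2.findContours(render(p,[P],V),0,1)[0],-1,col,1)
    x,y=c; return cv2.resize(im[(y-r)*S:(y+r)*S,(x-r)*S:(x+r)*S],(400,400))
cv2.imwrite("pics/end.png",np.hstack([ov(t,(248,185),45),ov(s,(262,215),45)]))
E
```

```text
0.30461778011494345
[451.77664892 404.39264712  32.60116786] 13.1667
False
False
True [447.71579692 284.64340726  31.8163381 ] [-0.8839674   1.57963923  1.50546914] 16.3583 dist along axis 27.858515672923367
19.1417
```

View pics/end.png

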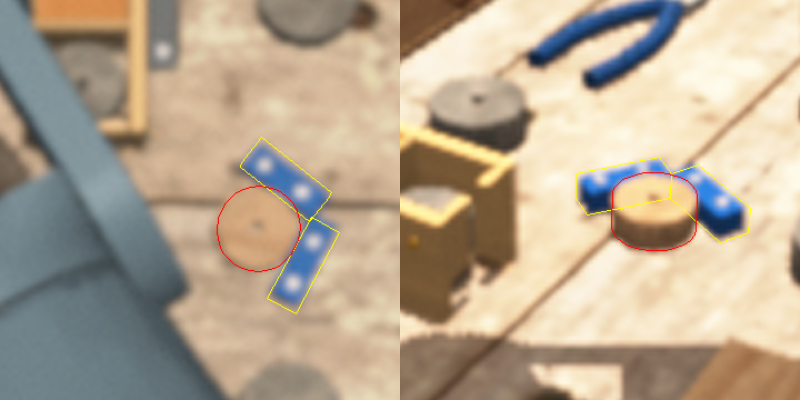

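```bash
python3 - <<'E'
from h import *
V=np.array([454,257.5,1.784]); ax=np.array([np.cos(V[2]),np.sin(V[2])]); o=down(V[2]-np.pi/2)
G=lambda d,z=32:[*(V[:2]+d*ax),z]
robot.movep(G(60,120),o); robot.move_l(G(60),max_speed=80); robot.move_l(G(36),max_speed=40); robot.wait(.3)
r=robot.move_l(G(20),max_speed=12,stop_force=10)
for _ in range(3):
    b=robot.observe(); d=b["tcp_pos"][:2]-V[:2]; print(r,b["force"],b["t"],"along",d@ax,"side",d@[ax[1],-ax[0]]); robot.wait(.15)
robot.move_l(G(60),max_speed=50)
robot.move_l(G(60,150),max_speed=120)
robot.movep([400,150,350],o); robot.movep([400,-250,350],o); robot.wait(.5); print(robot.observe()["t"])
t=grab_frame("top"); s=grab_frame("scene")
for n in ["enamel_mug","wax_tin","perch_blank","pliers"]: print(n,[np.round(m["pixel"]).tolist() for m in masks_of(t,n)[:1]])
def ov(p,c,r):
    im=cv2.resize(p["frame"],None,fx=S,fy=S,interpolation=cv2.INTER_CUBIC)
    x,y=c; return cv2.resize(im[(y-r)*S:(y+r)*S,(x-r)*S:(x+r)*S],(400,400))
cv2.imwrite("pics/end2.png",np.vstack([np.hstack([ov(t,(262,190),26),ov(s,(268,210),26)])]))
cv2.imwrite("pics/top_end.png",t["frame"])
E
```

```text
True [-0.39119177  3.03887957  0.12824736] 23.2417 along 27.711102701476012 side -0.34817542997274664
True [-0.98106864  2.39793968  1.94883555] 23.3917 along 27.68360874116054 side -0.39042605429607136
True [0.60572663 2.07649681 2.28631309] 23.5417 along 27.646490849218395 side -0.41009035917644443
28.6333
enamel_mug [[159.0, 121.0]]
wax_tin [[147.0, 177.0]]
perch_blank [[203.0, 240.0]]
pliers [[338.0, 149.0]]
```

View pics/end2.png

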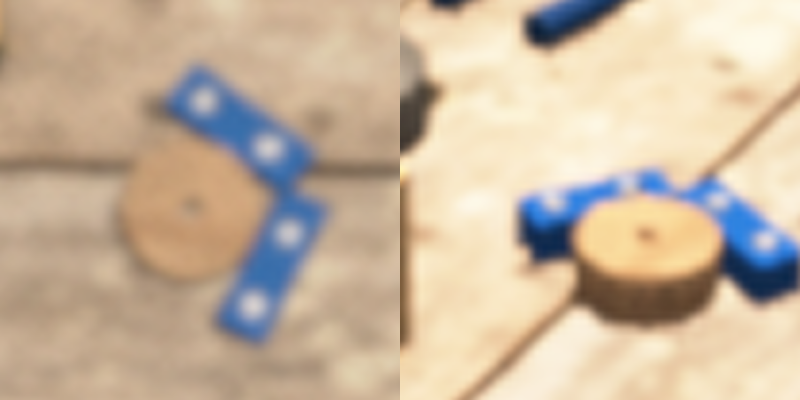

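View pics/top_end.png

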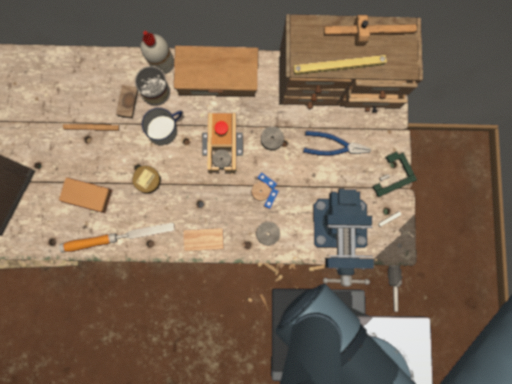

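```bash
python3 -c "
from workcell import robot
print(robot.sign_off(), robot.observe()['t'])"
```

```text
the job is handed in; nothing more can be done
the job is handed in; nothing more can be done
```

The job is handed in, at about 29 s of the 58 s allowed. One plug came out of the feeder and now sits in the blue V-stop.

**What I did:** I pressed the plunger once with the closed fingertips. It stopped on a rise of over 15 N with the tips about 70.5 mm above the bench, and sprang back. I then pushed the plug into the V with the fingers held fixed and part open, without gripping or lifting it. A second push at up to 10 N followed, to make sure it was seated.

**What the last checks showed:**
- **Seating:** both pushes stopped at nearly the same place (27.9 and 27.7 mm along the V's axis). The close-ups from both cameras show the plug against both cheeks.
- **Feeder:** the plunger is up. A plug still shows in the feeder and only one came out, so the other two should be inside; only the upper one can be seen.
- **Other objects:** in the final top picture the mug, tin, block, pliers and look-alike discs look unmoved. The network's pixels for the four bystanders differ from the start by up to 5 px, within its usual scatter.

**One disagreement:** the pushes stopped about 1.5 mm short of where my fitted V pose predicted. That is within the 2 mm camera calibration.

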